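# Zero the vegetable slicer and set its slice thickness

### The job

Get the vegetable slicer ready for thin slices: slide the food carriage past the blade until it is fully home against the stop at the discharge end, then turn the thumbscrew clockwise until it seats (zero thickness) and back it off a quarter turn. Finish with the fingers still gripping the thumbscrew, so that I can tighten the lock ring under it; keep your fingers off the blade and leave the vegetables where they lie.

Things in the scene. Friction and masses are not known exactly. Their poses are not given: they have to be found in the camera images.
- slicer: Flat vegetable slicer (mandoline), held by suction feet, cannot move. Origin on the worktop under its middle; y runs along it (end bars to +-185 mm, 66 mm high; black loop handle to +225 mm at the +y feeding end; -y is the discharge end), x across (rails at +-58 mm, tops 52 mm high), z up. It lies crosswise, -x side facing the robot, yaw within 0.35 rad.
- blade: Thin steel blade across the slicer between the rails, near y = 0 of the slicer, 47 mm above the worktop, 104 mm wide. Origin at the slicer's origin.
- carriage (a joint): Place of the grey food carriage (136 x 84 mm, 78 mm high, black grip on top) along the rails, m: 0 at the feeding end, growing towards the discharge end (slicer's -y), 0.245 fully home against the black end bar there. Friction about 2 N. At the start it stands over the feed plate, often in the gripper's way at the thumbscrew.
- carriage_grip (a point): On the axis of the carriage's black round grip (37 mm in diameter, from 91 to 125 mm above the worktop), 110 mm above the worktop. The grip is centred on the carriage and has the slicer's axes.
- thumbscrew (a joint): Angle of the thumbscrew, rad: 0 = seated (rigid stop, feed plate flush with the blade), growing anticlockwise seen from above as it is backed off, up to 3.2. Clockwise seats it. It stays where it is left (friction about 0.05 N m); its head does not rise or sink. A quarter turn lowers the feed plate's edge by 3 mm.
- screw_head: Black winged head of the thumbscrew, 50 mm across the wings (its x, turning with the screw), 12 mm thick (its y, flat faces), 30 mm high. Origin on the screw's axis, 84 mm above the worktop, 9 mm below the wings' top, 20 mm above the collar under them: a good TCP point from above. It stands on an ear outside the near rail, at slicer x = -98, y = +12 mm, over a knurled lock ring.
- carrot: Orange carrot, 153 mm long, 38 mm thick, lying in front of the slicer. A bystander.
- potato: Potato, 66 x 54 x 43 mm, left of the slicer. A bystander.
- onion: Onion, 83 mm wide, 94 mm high, left of the slicer, farther back. A bystander.

How it is judged:
On the way, in this order (a step that is already met when the one before it is completed fails the run):
1. the carriage is fully home at the discharge end (value of joint carriage above 0.239 m), for 0.2 s.
2. the thumbscrew is turned clockwise until it seats, the carriage staying home (value of joint thumbscrew below 0.05 rad and value of joint carriage above 0.239 m), for 0.1 s.
3. the thumbscrew is backed off a quarter turn, in the fingers (value of joint thumbscrew between 1.31 and 1.83 rad and contact force between the fingers and screw_head above 3 N), for 0.2 s.
At the end, for the whole second after the job is handed in: The carriage is within 6 mm of the stop at the discharge end; the thumbscrew, after having been seated (within 0.05 rad of its stop), stands a quarter turn (1.57 rad, give or take 0.26) off its seat, at rest and gripped by the fingers with more than 3 N (all of step 3 and velocity of joint thumbscrew between -0.1 and 0.1 rad/s and value of joint carriage above 0.239 m); the arm keeps its last pose, push and grip.
It fails at once if the fingers touch the blade (contact force between the fingers and blade above 1 N).
It fails at once if a vegetable is shifted by more than 30 mm (distance of any of carrot, potato, onion from where it was at the start of the episode above 0.03 m).
It also fails if it takes over 61 s, if anything falls off the work surface, if the arm or the gripper's body presses on something with over 40 N, if the wrist force passes 120 N, or if a joint passes its speed limit or range.

### The arm

A 6-joint arm with a two-finger parallel gripper is mounted at the origin on a cart in front of the work surface, level with it; the furniture and walls round the work are solid. World frame = base frame: x ahead of the robot, y to its left, z up, the work surface at z = 0. Lengths are in m, angles in rad, forces in N, time in s.
With the tool pointing down it reaches from about 0.325 to 0.775 m from the base axis. Payload 5.5 kg.
Tool frame: the origin (TCP) lies between the finger pads, 19 mm behind the fingertips; this is the grasp point; z points along the fingers, y is the line along which they close (so a half turn about z gives the same grasp; the last joint's range is limited). The gripper opens to 88 mm and grips with 3 to 60 N. Pads are 20 mm wide; open, the fingers measure 115 mm over their backs; the gripper's body (75 mm by 178 mm) begins 61 mm behind the grasp point.
Start: joints at [-0.057, 0.091, 1.231, -0, 1.82, -0.057], TCP at [0.6, -0, 0.241] pointing down, gripper open.
Joint ranges: [-2.87, 2.87], [-0.86, 2.18], [0.17, 2.46], [-1.51, 4.65], [0.06, 2.69], [-2.65, 2.65]. Speed limits (rad/s): [2.57, 2.57, 3.01, 3.14, 3.14, 3.14].

### API

Orientations are given as a unit quaternion [w, x, y, z].
In Python, from bench import * gives the robot as it stands. Calls block until the motion is done:
- move_to(position, orientation): joint-space move of the TCP to a pose.
- move_l(position, speed=0.15, orientation=None): straight line of the TCP; orientation=None keeps the orientation; speed is the mean speed in m/s.
- movej(angles): joint-space move.
- gripper_open() and close(): open the fingers fully, or close them until they stop; the grip force is fixed at half the most.
- hold(seconds).
- inverse_kinematics(position, orientation): joint angles nearest the present ones, or None.
- state(): the state.
- get_image(name): name is "scene" or "side" or "wrist"; returns a dict with "frame" (384x512x3 uint8, blue, green, red), "depth" (384x512 float32, m along the optical axis (not along the pixel's ray), 0 where there is no reading), "camera_matrix" (3x3 intrinsics, pixels), "k1" (the pictures are not rectified: a ray, as slopes to the right and down, at radius r is drawn at 1 + k1 r^2 times it, then the intrinsics apply), "view" (4x4, takes a point from world to camera coordinates). Camera axes: x right, y up, looking along -z (the intrinsics and any distortion apply to the point x, -y, -z); pixel columns grow to the right and rows downward; lengths in m; the calibration is good to about 2 mm. A picture is of the moment at which its call begins.
A pose or a line that the arm cannot do raises IKError and nothing moves.
- job_done(): hands the job in; it is judged then, once.
The state is a dict: "time": time; "joint_pos": joint angles; "dq": joint speeds; "joint_torque": joint torques, N m; "ee_pos": TCP position; "ee_rot": TCP orientation; "ft_force": force on the tool from outside, world axes, zero at the start; "moment": the same for the moment, N m; "finger_gap": finger opening in m; "finger_force": force on a finger pad.
Only numpy, scipy, OpenCV 4.12 (cv2) and the standard library are available. Lean on these libraries where they do the work, as an engineer would, in place of code of your own. Each camera call takes 0.05 s, during which the arm holds its last target. There are 200 camera calls.

## Working session

There is one attempt and no reset: what is moved stays moved. The work goes in short steps, each a Python script; the robot and the scene stay as the last script left them, time stands still between calls to the robot, and variables do not carry over. Pictures are saved under pics/ and viewed, at most 10 in all, crops included, and the job is handed in when it is done.

```bash
mkdir -p pics
cat > h.py <<'E'
from bench import *
import numpy as np, cv2
def cloud(im):
    d=im["depth"]; K=im["camera_matrix"]; h,w=d.shape
    uv=np.stack(np.meshgrid(np.arange(w),np.arange(h)),-1).reshape(-1,1,2).astype(np.float64)
    s=cv2.undistortPoints(uv,np.array(K,float),np.array([im["k1"],0,0,0,0.])).reshape(h,w,2)
    p=np.stack([s[...,0]*d,-s[...,1]*d,-d,np.ones_like(d)],-1)
    P=p@np.linalg.inv(im["view"]).T
    P[d==0]=np.nan
    return P[...,:3]
def q_down(a):
    # tool z down, tool y at world angle a
    from scipy.spatial.transform import Rotation as R
    y=np.array([np.cos(a),np.sin(a),0]); z=np.array([0,0,-1.]); x=np.cross(y,z)
    q=R.from_matrix(np.stack([x,y,z],1)).as_quat(); return [q[3],q[0],q[1],q[2]]
E
python3 - <<'E'
from h import *
fs=[]
for n in ["scene","side"]:
    im=get_image(n); np.savez(f"/tmp/{n}.npz",P=cloud(im)); fs.append(im["frame"])
    cv2.imwrite(f"pics/{n}.png",im["frame"])
print(state())
cv2.imwrite("pics/both.png",cv2.resize(np.hstack(fs),(800,300)))
E
```

```text
{'time': 0.1, 'joint_pos': array([-5.67065444e-02,  9.18306794e-02,  1.23175954e+00,  6.63675948e-07,
        1.81977516e+00, -5.67301977e-02]), 'dq': array([ 0.00045897, -0.00015007, -0.00215835,  0.00061022,  0.00070438,
       -0.00066921]), 'joint_torque': array([ 2.46603209e-03, -4.47854412e+01, -4.07573140e+01,  6.99365954e-02,
        2.83264846e-02, -6.35370566e-05]), 'ee_pos': array([5.99778935e-01, 7.05831172e-06, 2.40295045e-01]), 'ee_rot': array([-6.61491035e-04,  7.07098083e-01,  7.07114924e-01, -5.89977889e-04]), 'ft_force': array([-0.17883021,  0.25736279, -0.30657772]), 'moment': array([-0.01120206,  0.03331243, -0.0219383 ]), 'finger_force': 0.0, 'finger_gap': 0.08785010763173602}
```

View pics/scene.png

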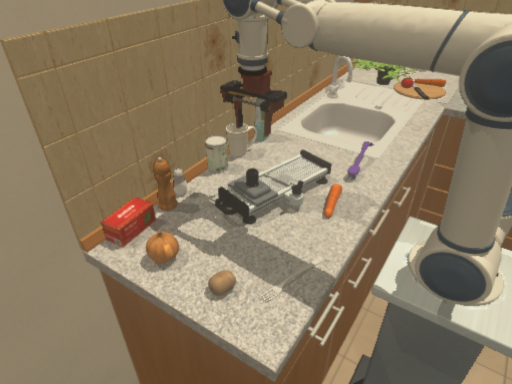

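View pics/side.png

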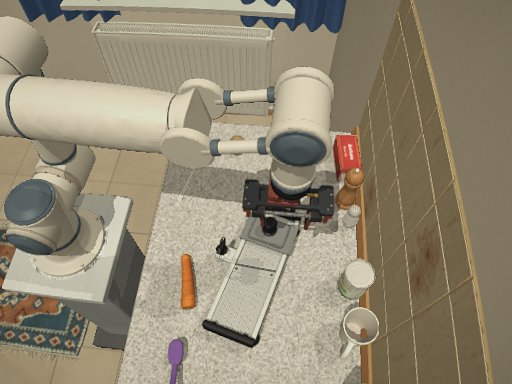

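The scene view shows the grip at about (252,178) and the screw at about (297,195). In the side view the grip is at (269,226), the black winged screw at (222,245), and the discharge end bar runs from (205,322) to (257,342).

Run:
```python
from h import *
S=np.load("/tmp/side.npz")["P"];C=np.load("/tmp/scene.npz")["P"]
fs=cv2.imread("pics/side.png");fc=cv2.imread("pics/scene.png")
def blob(P,f,u0,u1,v0,v1,zl,zh,dark=70):
    p=P[v0:v1,u0:u1].reshape(-1,3);c=f[v0:v1,u0:u1].reshape(-1,3).max(1)
    m=(c<dark)&(p[:,2]>zl)&(p[:,2]<zh);return p[m]
for n,a in {"screw side":(S,fs,208,236,230,262,.06,.1),"grip side":(S,fs,255,285,210,240,.095,.14),
  "grip scene":(C,fc,238,270,160,195,.095,.14),"endbar side":(S,fs,195,265,312,350,.05,.08),"endbar scene":(C,fc,295,338,148,180,.05,.08)}.items():
    p=blob(*a)
    if len(p)<3: print(n,len(p));continue
    w,v=np.linalg.eigh(np.cov((p-p.mean(0))[:,:2].T))
    (cx,cy),sz,_=cv2.minAreaRect(p[:,:2].astype(np.float32))
    print(n,len(p),p.mean(0).round(4),"rect",round(cx,4),round(cy,4),np.round(sz,3),"zmax",p[:,2].max().round(3),"dir",v[:,1].round(3),np.sqrt(w).round(4))
for v,u in [(226,269),(245,222),(220,269),(330,230)]: print(S[v,u].round(3))
big=cv2.resize(fs[190:350,180:320],None,fx=3.7,fy=3.7,interpolation=cv2.INTER_CUBIC);cv2.imwrite("pics/crop.png",big)
```

```text
screw side 107 [ 0.4523 -0.0093  0.079 ] rect 0.4509 -0.0104 [0.03  0.034] zmax 0.093 dir [0.201 0.98 ] [0.0058 0.0101]
grip side 179 [0.5706 0.0468 0.1187] rect 0.5703 0.0508 [0.031 0.033] zmax 0.128 dir [-0.916 -0.401] [0.0085 0.009 ]
grip scene 124 [0.5617 0.0654 0.1135] rect 0.5648 0.0611 [0.03  0.029] zmax 0.127 dir [-0.763 -0.647] [0.0069 0.0084]
endbar side 462 [ 0.4945 -0.2166  0.0644] rect 0.4926 -0.2142 [0.02  0.131] zmax 0.07 dir [-0.959  0.282] [0.0054 0.0372]
endbar scene 65 [ 0.4882 -0.2017  0.0587] rect 0.4883 -0.202 [0.012 0.123] zmax 0.065 dir [-0.963  0.27 ] [0.0025 0.0331]
[0.568 0.039 0.125]
[ 0.453 -0.004  0.082]
[0.567 0.055 0.127]
[ 0.497 -0.21   0.067]
```

View pics/crop.png

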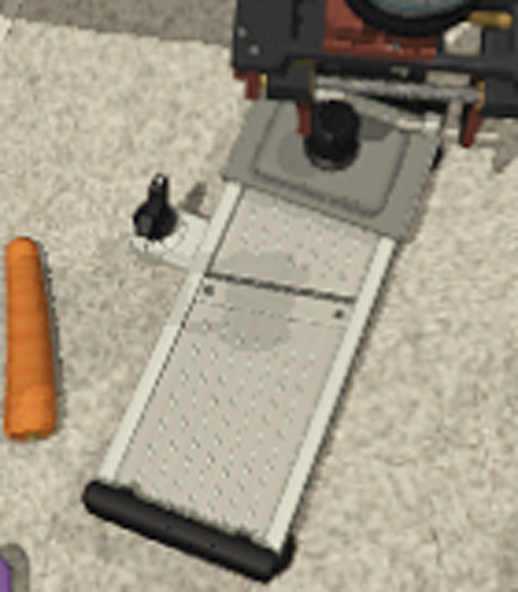

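Slicer yaw is about -0.286 and its origin about (0.541,-0.045). The grip at (0.567,0.050) and the screw at (0.451,-0.007) both agree with the drawing dimensions to within a few mm. Next I push the carriage.

Run:
```python
from h import *
a=1.285; u=np.array([np.cos(a),np.sin(a),0])
g=np.array([.567,.050,.112]); q=q_down(a)
print(inverse_kinematics(g,q), inverse_kinematics(g,q_down(a-np.pi)))
move_to(g+[0,0,.06],q); move_l(g,.1); close()
s=state(); print(s["time"],s["ee_pos"],s["finger_gap"],s["finger_force"],s["ft_force"])
o=np.array([.541,-.045,0])
d=(g-o)@u+.1225-.012
print("d",d)
p=g-u*d; move_l(p,.12)
for k in range(16):
    f=state()["ft_force"]@u
    if f>12: break
    p=p-u*.002; move_l(p,.03)
s=state(); print(k,f,s["time"],s["ee_pos"],s["finger_gap"],s["ft_force"])
im=get_image("side");np.savez("/tmp/s2.npz",P=cloud(im));f=im["frame"];np.save("/tmp/s2f.npy",f)
cv2.imwrite("pics/s2.png",f)
```

```text
[ 2.81873975e-02  2.16524670e-02  1.53156664e+00 -4.44089210e-16
  1.58837354e+00 -1.25681260e+00] [ 2.81873975e-02  2.16524670e-02  1.53156664e+00 -4.44089210e-16
  1.58837354e+00  1.88478005e+00]
2.8167 [0.5670909  0.05028044 0.11200016] 0.03573032687922605 30.000051468377933 [ 0.50602782  1.48997025 -0.01115007]
d 0.2089765189683999
8 18.61116764672041 6.7083 [ 0.50498714 -0.16289422  0.11198506] 0.03586908103356496 [11.44689684 16.03443818 -1.8132235 ]
```

View pics/s2.png

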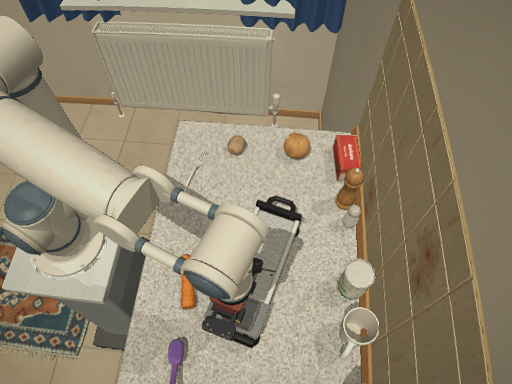

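The grip stopped at (0.505,-0.163), against a predicted home of (0.506,-0.162), with a 19 N reaction, so the carriage is home. Next I release it and look at the screw.

Run:
```python
from h import *
hold(.3); gripper_open()
s=state(); p=s["ee_pos"]; move_l(p+[0,0,.07],.15)
move_to([.43,-.007,.22],q_down(0))
im=get_image("wrist");np.savez("/tmp/w.npz",P=cloud(im),f=im["frame"])
im2=get_image("side");np.savez("/tmp/s3.npz",P=cloud(im2),f=im2["frame"])
cv2.imwrite("pics/w.png",im["frame"]);print(state()["time"],state()["joint_pos"])
P=cloud(im);m=(P[...,2]>.083)&(P[...,2]<.1)&(abs(P[...,0]-.451)<.035)&(abs(P[...,1]+.007)<.035)
p=P[m];print(len(p))
if len(p)>5:
    r=cv2.minAreaRect(p[:,:2].astype(np.float32));w,v=np.linalg.eigh(np.cov(p[:,:2].T));print(r,p.mean(0),np.sqrt(w),v[:,1])
```

```text
10.1 [-9.60023624e-02 -3.73504191e-01  1.69116907e+00 -4.15369221e-05
  1.82478259e+00 -9.60798345e-02]
363
((0.44884055852890015, -0.006776828318834305), (0.046303313225507736, 0.01217628363519907), 79.22269439697266) [ 0.44861559 -0.00558744  0.08787191] [0.00332231 0.01461755] [0.186129   0.98252532]
```

View pics/w.png

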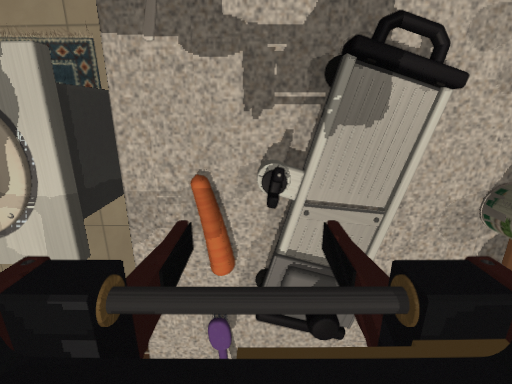

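The screw wings lie at a world angle of 1.385, centred at (0.450,-0.006), with a 46 × 12 mm rectangle. That matches the drawing. Next I grip across the flats and turn clockwise.

Run:
```python
from h import *
A=1.385-np.pi/2; c=np.array([.4497,-.0062,.086]); q=q_down(A)
move_to(c+[0,0,.05],q); move_l(c,.08); 
s=state();print("pre",s["ft_force"].round(1),s["ee_pos"].round(4)); close()
s=state();print(s["time"],s["finger_gap"],s["finger_force"],s["ft_force"].round(2),s["moment"].round(3))
j=np.array(s["joint_pos"]);j0=j[5];M0=s["moment"][2];n=0
while j[5]<2.5:
    j[5]+=.08; movej(j); s=state();n+=1
    dM=s["moment"][2]-M0
    print(round(j[5]-j0,2),round(s["joint_pos"][5]-j0,3),round(dM,3),s["ft_force"].round(1),round(s["finger_gap"],4),round(s["time"],1))
    if abs(dM)>.25: break
```

```text
pre [-0.2  0.6 -0.4] [ 0.4498 -0.0062  0.0862]
12.4667 0.01213914888980141 30.000166124518728 [-0.26 -0.39 -0.56] [-0.016  0.043 -0.033]
0.08 0.078 0.03 [-0.1 -0.5 -1.5] 0.0116 12.7
0.16 0.157 0.001 [ 0.5  0.1 -0.6] 0.0117 13.0
0.24 0.236 -0.011 [ 0.9 -0.6 -0.5] 0.0116 13.2
0.32 0.316 -0.022 [ 1.6 -0.7 -0.8] 0.0119 13.5
0.4 0.396 0.018 [ 2.9 -0.1 -1.6] 0.0118 13.7
0.48 0.476 0.0 [ 4.1 -1.5 -2.5] 0.0122 14.0
0.56 0.556 0.03 [ 4.6 -1.1 -2.5] 0.0118 14.2
0.64 0.637 0.03 [ 4.6 -2.1 -3.3] 0.0117 14.5
0.72 0.717 -0.032 [ 5.3 -1.5 -2.9] 0.012 14.7
0.8 0.797 -0.025 [ 5.3 -2.2 -3.1] 0.0118 15.0
0.88 0.877 -0.025 [ 4.3 -3.1 -3.8] 0.0117 15.2
0.96 0.957 0.008 [ 4.6 -2.8 -2.9] 0.0123 15.5
1.04 1.037 0.008 [ 5.5 -2.2 -2.5] 0.0118 15.7
1.12 1.117 -0.02 [ 6.  -3.1 -3.5] 0.0119 16.0
1.2 1.197 -0.025 [ 5.9 -2.9 -4.1] 0.012 16.2
1.28 1.277 -0.014 [ 5.5 -3.4 -2.4] 0.0114 16.5
1.36 1.357 -0.032 [ 5.6 -2.6 -3.7] 0.0117 16.7
1.44 1.437 0.022 [ 5.2 -2.9 -3.9] 0.0117 17.0
1.52 1.517 -0.027 [ 6.1 -3.8 -3.2] 0.0116 17.2
1.6 1.597 -0.022 [ 5.7 -4.4 -4.6] 0.0118 17.5
1.68 1.676 0.381 [ 6.2 -5.9 -3. ] 0.0117 17.7
```

A rigid stop at 1.67 rad brings the wings in line with the slicer's x axis, so the screw is seated. Now I back off a quarter turn.

Run:
```python
from h import *
hold(.3); s=state();print(s["moment"][2],s["joint_pos"][5])
j=np.array(s["joint_pos"]);t=j[5]-1.585
while j[5]-t>1e-6:
    j[5]=max(t,j[5]-.2); movej(j)
hold(.5)
s=state();print(s["time"],s["joint_pos"][5],s["moment"][2],s["ft_force"].round(1),s["finger_gap"],s["finger_force"])
im=get_image("side");cv2.imwrite("pics/end.png",im["frame"])
w=get_image("wrist");cv2.imwrite("pics/endw.png",w["frame"])
P=cloud(w);m=(P[...,2]>.105)&(P[...,2]<.14)&(abs(P[...,0]-.505)<.04)&(abs(P[...,1]+.163)<.04)
print(m.sum(),np.nanmedian(P[m],0) if m.any() else 0)
```

```text
0.34659087733384447 1.7721715515987264
20.9833 0.19801535445399956 0.07556049156057956 [ 1.8  4.7 -1.3] 0.011630077421434773 29.99976972292643
0 0
```

View pics/endw.png

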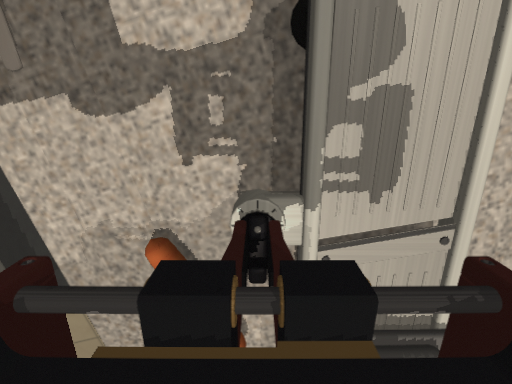

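View pics/end.png

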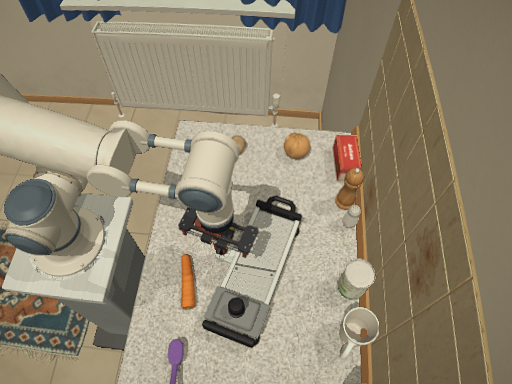

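The wrist view shows the wings between the fingers at about (257,245). The side view shows the carriage against the end bar, with its grip at (236,305), and the vegetables where they were. I hand the job in.

```bash
python3 -c "
from bench import *
print(job_done())"
```

```text
the job is handed in; nothing more can be done
None
```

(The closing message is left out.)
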